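# Open the sprung label-roll holder to the set width and hold it for loading

## Robot

A 6-joint arm with a two-finger parallel gripper is mounted at the origin on a cart in front of the work surface, level with it; the furniture and walls round the work are solid. World frame = base frame: x ahead of the robot, y to its left, z up, the work surface at z = 0. Lengths are in mm, angles in degrees, forces in N, time in s.
With the tool pointing down it reaches from about 300 to 850 mm from the base axis. Payload 4.2 kg.
Tool frame: the origin (TCP) lies at the very end of the fingers, on their centre line; the grasp point (between the pads) lies 19 mm behind it (env.grip_depth is the distance from the TCP to the grasp point, in mm); z points along the fingers, y is the line along which they close (so a half turn about z gives the same grasp; the last joint's range is limited). The gripper opens to 91 mm and grips with 3 to 60 N. Pads are 32 mm wide; open, the fingers measure 118 mm over their backs; the gripper's body (76 mm by 178 mm) begins 60 mm behind the grasp point.
Start: joints at [66.349, 18.312, 89.639, -0, 72.044, -1.146], TCP at [220.101, 531.226, 187.976] pointing down, gripper open.
Joint ranges: [-177.97, 177.97], [-48.28, 115.42], [12.27, 149.76], [-77.06, 257.06], [2.81, 150.46], [-146.56, 146.56]. Speed limits (degrees/s): [147.25, 147.25, 180, 180, 180, 180].

## Interface

Orientations are given as [roll, pitch, yaw] about the fixed x, y, z axes, in that order (R = Rz(yaw) Ry(pitch) Rx(roll)).
In Python, from workcell import env, cams gives the robot as it stands.
- The arm moves only by the tool apply_moves, never from a script. Its argument "deltas" is a list of rows, each a list of 5 numbers: the shift along the tool's x, y, z in m, then the turn about the tool's z in rad, then the opening, from -1 (shut) to 1 (fully open), so that 0 is half open. In form: [[tx, ty, tz, roll, gripper], ...]. A call has 1 to 5 rows; each row is the pose to reach, as a shift and turn from the pose commanded when the call began, along the tool's axes at that moment; what a row does not reach only later rows make up. A row lasts 1/10 s, in which the tool goes at most 50 mm and 8.59 degrees, less where a joint would pass 70% of its speed; a pose out of reach is approached as far as the arm can. A call with a gripper value outside its range is refused whole. The fingers move at their own pace and stop on an object; "grip_force" is the grip in N (left out, the last holds). Time passes only in rows, so rows that repeat a pose let the fingers close. It gives the time, the measured TCP pose, the force, the opening and the grip force at its end, in the units of the state.
- env.state(): the state, without advancing time (a new reading comes with each control period).
- cams.grab_frame(name): name is "scene" or "top" or "wrist"; returns the picture (400x640x3 uint8, blue, green, red); there is no depth.
- cams.get_calibration(name): a dict with "mtx" (3x3 intrinsics, pixels), "k1" (the pictures are not rectified: a ray, as slopes to the right and down, at radius r is drawn at 1 + k1 r^2 times it, then the intrinsics apply), "eye" and "attitude" of the camera in the world; the wrist camera has in their place "tool_from_camera" (4x4, takes a point from camera to tool coordinates, whose origin is the TCP and whose axes are the flange's). Camera axes: x right, y down, z forward; pixel columns grow to the right and rows downward; lengths in mm; the calibration is good to about 2 mm. A picture is of the moment at which its call begins: read the wrist's pose just before it. get_calibration takes no time and is no camera call.
- env.job_done(): hands the job in; it is judged then, once.
The state is a dict: "time_s": time; "qpos": joint angles; "qvel": joint speeds; "effort": joint torques, N m; "ee_pos": TCP position; "ee_rot": TCP orientation; "force": force on the tool from outside, world axes, zero at the start; "torque": the same for the moment, N m; "gripper_width": finger opening in mm; "gripper_force": force on a finger pad.
Only numpy, scipy, OpenCV 4.12 (cv2) and the standard library are available. Lean on these libraries where they do the work, as an engineer would, in place of code of your own. Each camera call takes 0.05 s, during which the arm holds its last target. There are 200 camera calls.

## Task

The label printer's roll holder on the counter must be opened so that a colleague can drop in the next roll of labels. Swing its lock lever right over from locked (leaning towards the width scale) to free, then take the black spool-shaped knob and draw the sprung spindle out until its pointer stands level with the index clip on the scale. Finish there, still holding the knob at the mark against the spring with the lever left free; leave the loose things round the holder where they are.

Things in the scene. Friction and masses are not known exactly. Their poses are not given: they have to be found in the camera images.
- holder: Label-roll holder fixed to the counter: grey base 100 x 205 x 11 mm, two white cheeks (115 mm high), aluminium barrel with the spindle (axis 85 mm up, over the origin), width scale. Origin on the counter below the inner cheek's outer face. -y: the level direction in which the spindle is drawn out; -x: the side with the scale; z up. The barrel ends at y -79 mm
- scale_end (a point): Outer end of the aluminium scale strip, on its top face: 34 mm above the counter, holder x -35 mm, y -172 mm. The strip is 16 mm wide and runs back from here along the holder's y to y -20 mm, in front of the knob and lower than it
- lock_lever (a joint): Lock lever angle (rad): 0 locked (leans 0.50 rad from upright to the holder's -x; its pawl blocks the spindle after 2 mm), 1.00 free (leans 0.50 rad to +x). It turns about an axis parallel to the spindle. An over-centre spring drives it to the nearer end and keeps it there; about 2 N at the ball moves it, past upright it snaps over
- lever_pivot (a point): Pivot of the lock lever on top of the barrel: holder x 0, y -38 mm, 117 mm above the counter, directly above the spindle axis
- lever_ball (a point): Centre of the black ball (19 mm diameter) on the end of the lock lever, 52 mm from the pivot; the lever's steel rod below it is 8 mm thick
- spindle (a joint): How far the spindle is drawn out (m): 0 home, end stop at 0.066. The inner spring pulls it home with about 3.3 N at 0, rising 0.13 N per mm to about 11 N at 0.058; let go, it flies home
- knob_neck (a point): Middle of the knob's neck, on the spindle axis, 85 mm above the counter, at holder y -108 mm when home; moves with the spindle. The knob is a black spool: neck 15 mm thick and 26 mm long, between two flanges of 32 mm diameter. From above, fingers closing across it (along the holder's x) fit between the flanges
- pointer_tip (a point): Tip of the thin dark pointer that hangs from the knob's inner flange over the scale: 38 mm above the counter, holder x -42 mm, 15.5 mm nearer the barrel than knob_neck; moves with the spindle
- width_index: Dark steel index clip with a brass thumb screw, 14 mm wide, top 40 mm above the counter, clamped (fixed) on the scale's front edge, 30 to 58 mm out from the pointer's home. Axes as the holder's. Origin in its middle along the scale, 30 mm above the counter: the pointer is at the mark when pointer_tip has y 0 in this frame
- label_roll: Loose roll of white labels lying flat, 88 mm diameter, 28 mm high, origin under its centre: the next one to be loaded by the colleague, leave it
- carton_orange: Loose white and orange medicine box 62 x 118 x 26 mm, origin under its centre: bystander
- carton_blue: Loose white and blue medicine box 50 x 105 x 30 mm, origin under its centre: bystander
- bottle_big: Loose white tablet bottle, 37 mm diameter, 82 mm high, origin under its centre: bystander
- bottle_small: Loose white tablet bottle with a teal band, 28 mm diameter, 61 mm high, origin under its centre: bystander

How it is judged (in metres and radians):
On the way, in this order (a step that is already met when the one before it is completed fails the run):
1. the lock lever is swung over to free (value of joint lock_lever above 0.85 rad), for 0.2 s.
2. the spindle is drawn out by the knob until its pointer is level with the index clip (y of pointer_tip in the frame of width_index between -0.004 and 0.004 m and contact force between the fingers and spindle above 3 N), for 0.2 s.
At the end, for the whole second after the job is handed in: The pointer stands level with the index clip (within 4 mm along the scale) and still, the fingers hold the spindle's knob there against its spring (contact over 3 N), and the lock lever is over at free (beyond 0.85 rad) (all of step 2 and value of joint lock_lever above 0.85 rad and velocity of joint spindle between -0.01 and 0.01 m/s); the arm keeps its last pose, push and grip.
It fails at once if a loose thing near the holder is pushed away (more than 20 mm) (distance of any of label_roll, carton_orange, carton_blue, bottle_big, bottle_small from where it was at the start of the episode above 0.02 m).
It also fails if it takes over 42 s, if anything falls off the work surface, if the arm or the gripper's body presses on something with over 40 N, if the wrist force passes 120 N, or if a joint passes its speed limit or range.

## Working session

There is one attempt and no reset: what is moved stays moved. The work goes in short steps, Python scripts to look and compute and a tool call to move; the robot and the scene stay as the last step left them, time stands still between calls to the robot, and variables do not carry over. Pictures are saved under pics/ and viewed, at most 10 in all, crops included, and the job is handed in when it is done.

Besides the shell and the picture viewer there is one more tool, called after "Call:" as name(argument=value, ...) on one line, values as JSON. apply_moves: Moves the arm, as the interface text tells. Its arguments: {"type":"object","properties":{"deltas":{"type":"array"},"grip_force":{"type":"number"}},"required":["deltas"]}

```bash
mkdir -p pics; ls; python3 - <<'E'
from workcell import env,cams
import cv2
for n in ["scene","top"]:
    cv2.imwrite(f"pics/{n}0.png",cams.grab_frame(n)); print(n,cams.get_calibration(n))
print(cams.get_calibration("wrist")); print(env.state())
E
```

```text
pics
scene {'mtx': array([[388.35122742,   0.        , 320.24706517],
       [  0.        , 388.35122742, 203.27943356],
       [  0.        ,   0.        ,   1.        ]]), 'k1': 0.018615070835070587, 'eye': array([228.82281492, 454.39636225, 754.7461416 ]), 'attitude': array([-138.37354717,    0.58741241, -149.4528571 ])}
top {'mtx': array([[361.25161283,   0.        , 318.70120902],
       [  0.        , 361.25161283, 207.38806754],
       [  0.        ,   0.        ,   1.        ]]), 'k1': -0.0280652767460186, 'eye': array([357.14261221,   9.73295093, 942.94718992]), 'attitude': array([-170.79485132,   -0.58375767,  -88.68976443])}
{'mtx': array([[307.63974455,   0.        , 322.68020287],
       [  0.        , 307.63974455, 201.52239299],
       [  0.        ,   0.        ,   1.        ]]), 'k1': -0.0589246073369354, 'tool_from_camera': array([[-1.33416866e-03, -9.64254874e-01, -2.64973128e-01,
         7.43750974e+01],
       [ 9.99999018e-01, -1.17269994e-03, -7.67571112e-04,
        -1.04321264e+00],
       [ 4.29400214e-04, -2.64973892e-01,  9.64255491e-01,
        -1.96493277e+02],
       [ 0.00000000e+00,  0.00000000e+00,  0.00000000e+00,
         1.00000000e+00]])}
{'time_s': 0.1, 'qpos': array([ 6.63482535e+01,  1.83470094e+01,  8.96992339e+01,  1.75605743e-04,
        7.20432394e+01, -1.14683948e+00]), 'qvel': array([ 0.0148519 , -0.07066161, -0.12122176,  0.03401842,  0.01015263,
        0.02662179]), 'effort': array([ 1.53326771e-03, -4.13336742e+01, -2.32508290e+01,  7.31306942e-02,
        4.22820286e-02, -5.68425639e-05]), 'ee_pos': array([219.89947207, 530.76178267, 187.21532611]), 'ee_rot': array([-1.79910539e+02, -1.95791006e-03,  1.57495037e+02]), 'force': array([-0.42030377,  0.65669057,  0.82336082]), 'torque': array([-0.03789234, -0.01520018, -0.03295586]), 'gripper_force': 0.0, 'gripper_width': 90.84496001994995}
```

View pics/scene0.png

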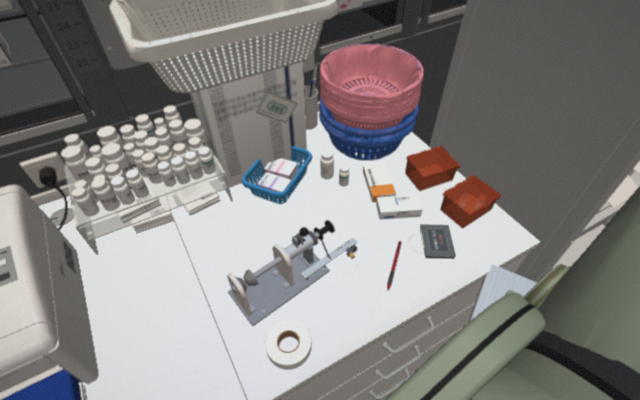

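View pics/top0.png

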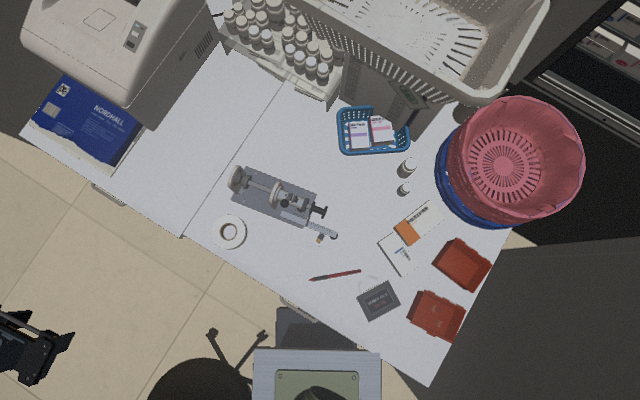

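The scene view shows the holder around (290,265), its knob at (325,228), the scale end at (353,242) and the roll at (288,343). In the top view the knob is at (320,211), the scale end at (336,236) and the lever at about (290,200). I'll zoom in on both.

```bash
cat > h.py <<'E'
import numpy as np,cv2
from workcell import env,cams
from scipy.spatial.transform import Rotation as R
def cam(n,st=None):
    c=cams.get_calibration(n)
    if n!="wrist": return c,R.from_euler('xyz',c['attitude'],degrees=True).as_matrix(),c['eye']
    T=c['tool_from_camera']; Rt=R.from_euler('xyz',st['ee_rot'],degrees=True).as_matrix()
    return c,Rt@T[:3,:3],Rt@T[:3,3]+st['ee_pos']
def ray(C,uv):
    c,M,e=C; K=c['mtx']; d=np.array([(uv[0]-K[0,2])/K[0,0],(uv[1]-K[1,2])/K[1,1]])
    s=d.copy()
    for _ in range(10): s=d/(1+c['k1']*(s@s))
    return e,M@np.array([s[0],s[1],1])
def onz(C,uv,z):
    e,d=ray(C,uv); return e+d*(z-e[2])/d[2]
def proj(C,p):
    c,M,e=C; q=M.T@(np.asarray(p,float)-e); s=q[:2]/q[2]; s=s*(1+c['k1']*(s@s)); K=c['mtx']
    return s*[K[0,0],K[1,1]]+K[:2,2]
def tri(a,b):
    (p,d),(q,f)=a,b; A=np.stack([d,-f],1); t=np.linalg.lstsq(A,q-p,rcond=None)[0]
    return (p+d*t[0]+q+f*t[1])/2, np.linalg.norm(p+d*t[0]-q-f*t[1])
E
python3 - <<'E'
import cv2,numpy as np
a=cv2.imread("pics/scene0.png")[205:325,220:370]; b=cv2.imread("pics/top0.png")[155:255,220:350]
a=cv2.resize(a,None,fx=5,fy=5,interpolation=cv2.INTER_CUBIC)
b=cv2.resize(b,None,fx=6,fy=6,interpolation=cv2.INTER_CUBIC)
cv2.imwrite("pics/sc.png",a); cv2.imwrite("pics/tc.png",b)
E
```

```text
(no output)
```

View pics/sc.png

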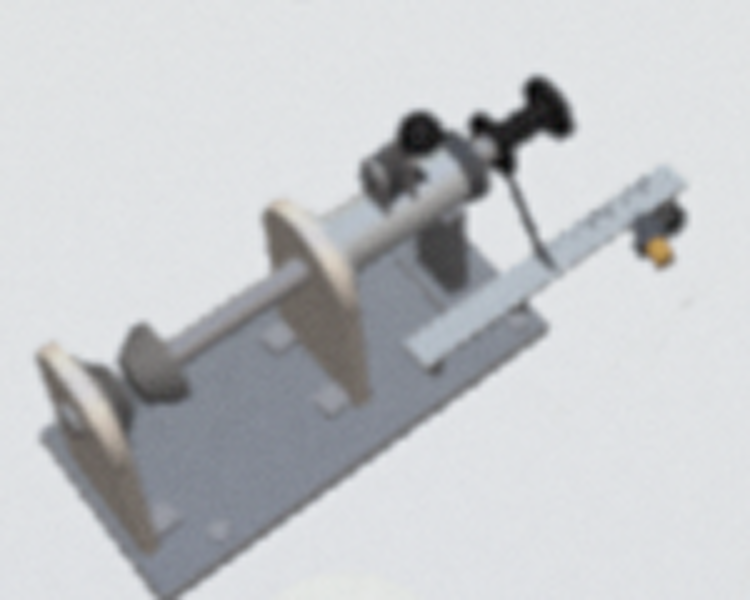

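View pics/tc.png

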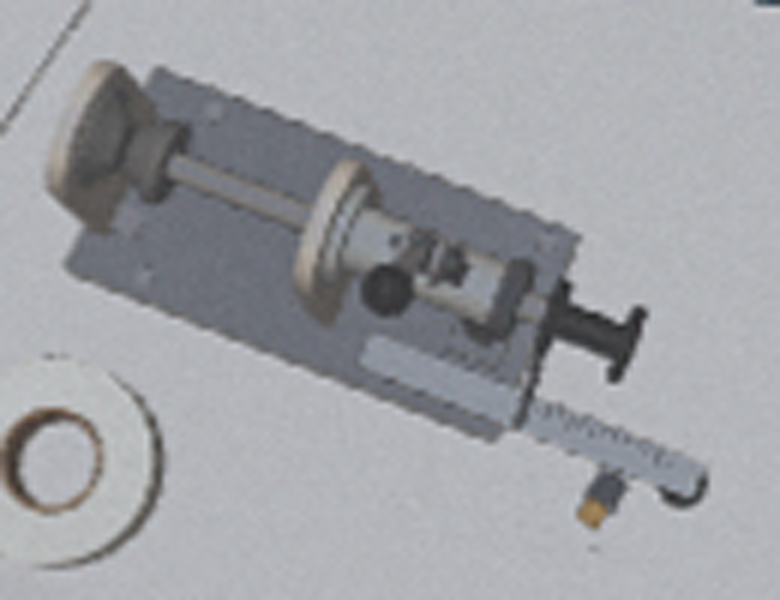

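The holder's axis runs left to right and down in the top crop, and the lever ball is on the scale side (crop px 386,291), so it is locked. The crops also show the neck (592,328), scale end (702,474), scale inner end (365,355), pointer tip (521,425) and clip (606,490).

```bash
python3 - <<'E'
from h import *
S=cam("scene");T=cam("top")
s=lambda u,v:(220+(u+.5)/5-.5,205+(v+.5)/5-.5); t=lambda u,v:(220+(u+.5)/6-.5,155+(v+.5)/6-.5)
P={'scale_end':((679,176),(702,474),34),'scale_in':((418,350),(365,355),34),'ball':((419,132),(386,291),162.6),'neck':((521,124),(592,328),85),'tip':((552,268),(521,425),38),'clip':((648,222),(606,488),38)}
for k,(a,b,z) in P.items():
    print(k,[x.round(1) if hasattr(x,'round') else x for x in tri(ray(S,s(*a)),ray(T,t(*b)))],onz(S,s(*a),z).round(1),onz(T,t(*b),z).round(1))
E
```

```text
scale_end [array([438.4, -43.7,  24.3]), np.float64(2.8)] [434.3 -37.5  34. ] [438.8 -42.8  34. ]
scale_in [array([486.7, 100.9,  36.2]), np.float64(2.5)] [488.7 100.1  34. ] [485.9 100.7  34. ]
ball [array([492.4,  81.5, 162.5]), np.float64(2.0)] [493.3  81.7 162.6] [491.4  81.1 162.6]
neck [array([492.5,   5.3,  82.6]), np.float64(0.7)] [491.9   6.9  85. ] [491.8   5.2  85. ]
tip [array([459. ,  34.3,  32.9]), np.float64(2.4)] [458.5  37.6  38. ] [457.3  33.7  38. ]
clip [array([431.7,  -2.3,  42.7]), np.float64(0.9)] [433.5  -5.2  38. ] [431.7  -2.5  38. ]
```

```bash
cat >> h.py <<'E'
YAW=-19.3; O=np.array([527.6,107.7,0])
def Hm(): return R.from_euler('z',YAW,degrees=True).as_matrix()
def W(p): return O+Hm()@np.asarray(p,float)
def Hh(p): return Hm().T@(np.asarray(p)-O)
def delta(target,yaw=None):
    yaw=YAW+90 if yaw is None else yaw
    s=env.state(); Rt=R.from_euler('xyz',s['ee_rot'],degrees=True).as_matrix()
    d=Rt.T@(np.asarray(target)-s['ee_pos']); return (d/1000).round(4), round(np.radians((s['ee_rot'][2]-yaw+180)%360-180),3)
E
python3 -c "
from h import *
print(delta([492,6,230]))"
```

```text
(array([-0.4522, -0.3807, -0.0422]), np.float64(1.515))
```

Call:
apply_moves(deltas=[[-0.034, -0.029, -0.008, 0.14, 0.0], [-0.068, -0.058, -0.016, 0.28, 0.0], [-0.102, -0.087, -0.024, 0.42, 0.0], [-0.136, -0.116, -0.032, 0.56, 0.0], [-0.17, -0.145, -0.042, 0.7, 0.0]])

```text
time_s: 0.6
ee_pos: [321.8, 330.3, 229.8]
ee_rot: [-179.9, 0.0, 117.1]
force: [1.2, 0.6, -0.0]
gripper_width: 54.2
gripper_force: 0.0
```

```bash
python3 -c "
from h import *
print(delta([492,6,230]),env.state()['time_s'])"
```

```text
(array([-3.662e-01,  3.900e-03, -1.000e-04]), np.float64(0.81)) 0.6
```

Call:
apply_moves(deltas=[[-0.045, 0.0, 0, 0.14, 0.0], [-0.09, 0.0, 0, 0.28, 0.0], [-0.135, 0.0, 0, 0.42, 0.0], [-0.18, 0.0, 0, 0.56, 0.0], [-0.225, 0.0, 0.0, 0.7, 0.0]])

```text
time_s: 1.1
ee_pos: [425.4, 130.6, 229.8]
ee_rot: [-180.0, -0.0, 77.0]
force: [0.5, 0.2, 0.9]
gripper_width: 45.9
gripper_force: 0.0
```

```bash
python3 -c "
from h import *
print(delta([492,6,230]),env.state()['time_s'])"
```

```text
(array([-0.1064,  0.093 , -0.0002]), np.float64(0.109)) 1.1
```

Call:
apply_moves(deltas=[[-0.03, 0.028, 0, 0.04, 0.0], [-0.06, 0.056, 0, 0.08, 0.0], [-0.1, 0.09, 0, 0.11, 0.0], [-0.1, 0.09, 0, 0.11, 0.0], [-0.1, 0.09, 0, 0.11, 0.0]])

```text
time_s: 1.6
ee_pos: [490.8, 14.2, 229.3]
ee_rot: [-179.9, 0.0, 70.8]
force: [-0.8, 0.1, -0.1]
gripper_width: 45.9
gripper_force: 0.0
```

```bash
python3 -c "
from h import *
s=env.state(); im=cams.grab_frame('wrist'); cv2.imwrite('pics/w1.png',im)
print(s['ee_pos'],s['ee_rot'],s['time_s'])
C=cam('wrist',s)
for n,p in dict(neck=(0,-108,85),ball=(-24.9,-38,162.6),send=(-35,-172,34),tip=(-42,-92.5,38)).items(): print(n,proj(C,W(p)).round(1))
cv2.imwrite('pics/w1.png',im)
import pickle; pickle.dump((s,),open('w1.pkl','wb'))
"
```

```text
[490.79512526  14.20108853 229.30235008] [-1.79901833e+02  3.40577585e-03  7.08327119e+01] 1.6
neck [326.1 190.9]
ball [297.5 131.1]
send [299.8 228.1]
tip [292.9 170.4]
```

View pics/w1.png

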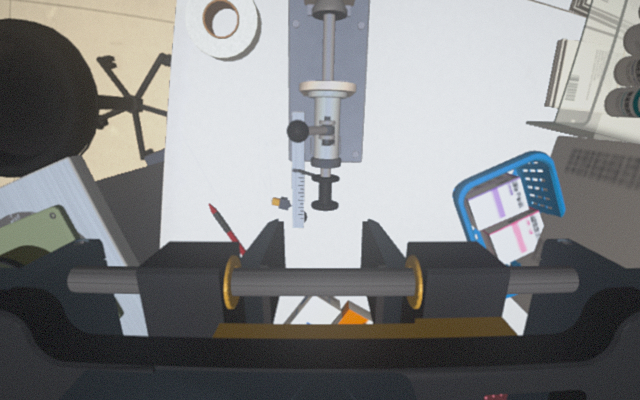

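The wrist view fits the estimate: ball at (297,131), neck about (325,191), scale end about (299,227) and clip about (287,203). I'll crop it to get the clip's position along the scale.

```bash
python3 -c "
import cv2
im=cv2.imread('pics/w1.png')[160:235,260:345]
cv2.imwrite('pics/w1c.png',cv2.resize(im,None,fx=8,fy=8,interpolation=cv2.INTER_CUBIC))"
```

```text
(no output)
```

View pics/w1c.png

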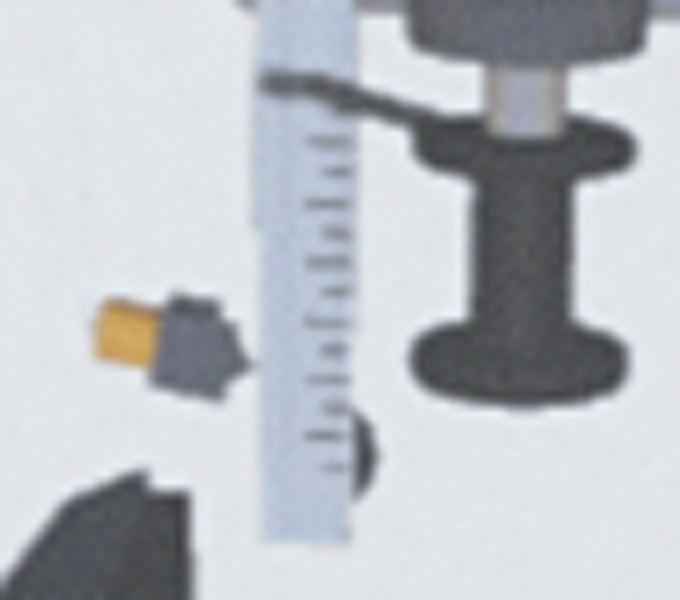

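```bash
python3 -c "
from h import *
import pickle; s,=pickle.load(open('w1.pkl','rb')); C=cam('wrist',s)
f=lambda u,v:(260+(u+.5)/8-.5,160+(v+.5)/8-.5)
for n,u,z in [('cliptip',(250,365),40),('clip lo',(195,395),40),('clip hi',(195,314),40),('ptr',(268,83),38),('end',(305,541),34),('fl_in',(525,150),85),('fl_out',(520,362),85)]: print(n,Hh(onz(C,f(*u),z)).round(1))
print(delta(W([-62,-38,200])))
"
```

```text
cliptip [ -45.6 -138.    40. ]
clip lo [ -54.8 -143.2   40. ]
clip hi [ -54.3 -129.4   40. ]
ptr [-41.7 -91.9  38. ]
end [ -37.8 -170.7   34. ]
fl_in [ -1.1 -93.5  85. ]
fl_out [  -1.7 -124.5   85. ]
(array([ 0.0618, -0.0571,  0.0296]), np.float64(0.004))
```

Call:
apply_moves(deltas=[[0.03, -0.03, 0.0, 0, -1], [0.062, -0.057, 0.01, 0, -1], [0.062, -0.057, 0.03, 0, -1], [0.062, -0.057, 0.05, 0, -1], [0.062, -0.057, 0.05, 0, -1]])

```text
time_s: 2.15
ee_pos: [454.1, 93.7, 177.9]
ee_rot: [-179.7, 0.1, 71.2]
force: [-0.1, 0.0, 0.2]
gripper_width: 8.2
gripper_force: 0.0
```

Call:
apply_moves(deltas=[[0, 0, 0.01, 0, -1], [0, 0, 0.027, 0, -1], [0, 0, 0.027, 0, -1], [0, 0, 0.027, 0, -1]])

```text
time_s: 2.55
ee_pos: [457.5, 92.4, 153.5]
ee_rot: [180.0, -0.0, 71.0]
force: [-0.1, 0.0, 0.1]
gripper_width: 1.0
gripper_force: 0.0
```

```bash
python3 -c "
from h import *
s=env.state();print(Hh(s['ee_pos']),s['time_s'],s['force'],s['gripper_width'],delta(W([-62,-38,152])))"
```

```text
[-61.09980238 -37.59917989 153.4959213 ] 2.55 [-0.14172748  0.02094972  0.10199471] 0.993642307878758 (array([-0.0004, -0.0009,  0.0015]), np.float64(0.005))
```

Call:
apply_moves(deltas=[[0, 0.012, 0, 0, -1], [0, 0.022, 0, 0, -1], [0, 0.03, 0, 0, -1], [0, 0.037, 0, 0, -1], [0, 0.044, 0, 0, -1]])

```text
time_s: 3.05
ee_pos: [499.6, 77.6, 152.9]
ee_rot: [-180.0, -0.0, 71.0]
force: [0.3, 0.3, -0.4]
gripper_width: 0.5
gripper_force: 0.0
```

Call:
apply_moves(deltas=[[0, 0.006, 0, 0, -1], [0, 0.011, 0, 0, -1], [0, 0.013, 0, 0, -1], [0, 0.013, 0, 0, -1], [0, 0.013, 0, 0, -1]])

```text
time_s: 3.55
ee_pos: [510.9, 73.7, 152.9]
ee_rot: [-180.0, -0.0, 71.0]
force: [-0.1, 0.6, 0.2]
gripper_width: 0.3
gripper_force: 0.0
```

```bash
python3 -c "
from h import *
s=env.state();print(Hh(s['ee_pos']),s['time_s'],s['force'])
cv2.imwrite('pics/w2.png',cams.grab_frame('wrist'))
t=cams.grab_frame('top');cv2.imwrite('pics/t2.png',cv2.resize(t[130:280,200:400],None,fx=3,fy=3,interpolation=cv2.INTER_CUBIC))
print(delta(W([-60,-38,153])),delta(W([0,-108,150])))"
```

```text
[ -4.55421788 -37.57671934 152.90643528] 3.55 [-0.07469014  0.60925705  0.23517679]
(array([-0.0002, -0.0554, -0.    ]), np.float64(0.005)) (array([-0.0705,  0.0042,  0.003 ]), np.float64(0.005))
```

View pics/w2.png

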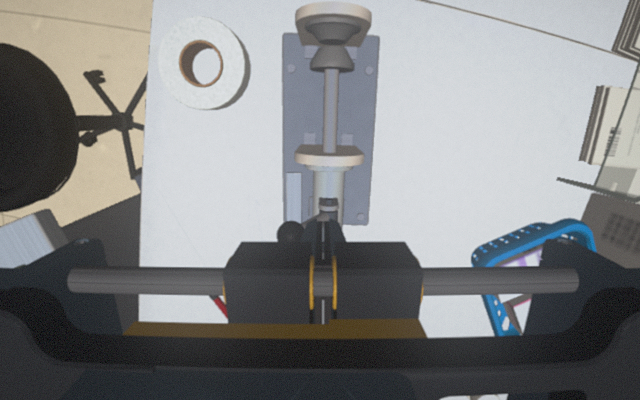

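```bash
python3 -c "
from h import *
s=env.state();C=cam('wrist',s)
for a in (0,.25,.5,.75,1.):
    t=a-.5; print(a,proj(C,W([52*np.sin(t),-38,117+52*np.cos(t)])).round(1))
print('tcp',proj(C,s['ee_pos']),'grasp',proj(C,s['ee_pos']+[0,0,19]))
for p in [(-42,-92.5,38),(0,-79,98)]: print(proj(C,W(p)))
"
```

```text
0 [291.  235.1]
0.25 [309.3 237.9]
0.5 [329.6 239. ]
0.75 [349.8 238.1]
1.0 [367.7 235.3]
tcp [322.3438489  229.33687371] grasp [322.29399262 240.12974859]
[287.99226939 239.34544982]
[327.45100414 251.32444821]
```

View pics/t2.png

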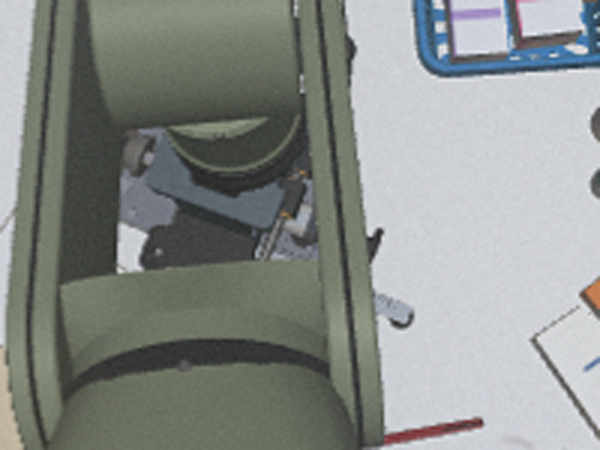

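Black ball is at (290,232), which matches the locked position (291,235), and the fingers are to its right at about 322. The sweep didn't carry it over. I'll raise straight up and check the ball by projection.

Call:
apply_moves(deltas=[[0, 0, -0.02, 0, -1], [0, 0, -0.045, 0, -1], [0, 0, -0.06, 0, -1], [0, 0, -0.06, 0, -1]])

```text
time_s: 4.05
ee_pos: [512.4, 74.0, 215.2]
ee_rot: [179.7, -0.1, 71.0]
force: [-0.0, -0.6, -0.1]
gripper_width: 0.4
gripper_force: 0.0
```

```bash
python3 -c "
from h import *
im2=cv2.imread('pics/w2.png'); g=cv2.cvtColor(im2,6)
print('w2'); print(g[196:262:4,270:396:6])
s=env.state();C=cam('wrist',s);im=cams.grab_frame('wrist');cv2.imwrite('pics/w3.png',im);g=cv2.cvtColor(im,6)
print(Hh(s['ee_pos']),s['time_s'])
for a in (0,.25,.5,.75,1.):
    t=a-.5; print(a,proj(C,W([52*np.sin(t),-38,117+52*np.cos(t)])).round(1))
print('tcp',proj(C,s['ee_pos']))
print(g[160:250:5,270:396:6])
"
```

```text
w2
[[216 217 191 179 181 171 134 116 167 179 181 172 132 137 140 135 138 218
  215 214 215]
 [215 215 188 178 180 170 133 126 150  83  92  82 128 138 140 140 138 217
  215 216 218]
 [216 216 216 179 178 168 137 125 135  82  91  81 123 136 137 138 139 217
  215 218 217]
 [216 217 211 178 177 168 134 121 148 152 152 127 119 139 142 138 136 218
  216 213 217]
 [216 216 210 176 181 166 133 123 161  76  78  76 118 140 138 134 141 214
  216 216 214]
 [216 217 211 181 181 165 136 116  85 100  95  75 115 138 136 151 140 214
  217 217 214]
 [218 214 212 168 162 171 114  73 100 108  68  72 114 138 135 140 139 215
  217 216 214]
 [215 214 109  64  63  71  79  68  57  71  65  67 121 149 134 144 142 215
  216 216 217]
 [217 219  66  64  62  61  62  64  50  73  61  65 172 215 216 216 218 216
  214 214 219]
 [217 183  66  62  64  60  66  60  58  75  60  61 115 215 216 217 214 213
  214 215 215]
 [218 168  62  70  61  49  61  58  53  75  56  59  59 214 214 212 216 213
  213 214 213]
 [209 207  62  66  64  59  64  59  52  72  56  67  59 219 214 214 214 207
  211 212 209]
 [ 59  60  57  55  55  53  53
[... 1485 characters left out ...]
0  68  76  67  68 173 178 125 179 126 173 160 171 215 220 220
  220 219 221]
 [222 222 221 111  70  66 207 122 177 177 179 118 219 221 220 222 221 220
  220 220 218]
 [222 220 219 222  92 138 223  78  91 113  70  84 221 219 219 220 223 221
  220 220 223]
 [221 222 219 220 181 143  81  71  55  65  64  67 221 218 222 220 220 221
  219 221 219]
 [221 219 220 222 177 174  65  66  61  76  62  70 195 219 222 220 221 221
  220 223 221]
 [219 222 221 220 179 128  71  66  61  62  63  63  63 220 219 219 220 220
  220 220 222]
 [220 220 220 222 171 105  65  65  62  55  65  69  67 221 219 221 219 222
  216 219 218]
 [ 70  60  61  64  55  57  62  62  55  56  61  58  55  58  57  58  58  62
   68  66  70]]
```

Call:
apply_moves(deltas=[[0, -0.03, 0, 0, -1], [0, -0.06, 0, 0, -1], [0, -0.06, 0.03, 0, -1], [0, -0.06, 0.067, 0, -1], [0, -0.06, 0.067, 0, -1]])

```text
time_s: 4.6
ee_pos: [449.5, 92.5, 141.2]
ee_rot: [-179.4, 0.3, 71.0]
force: [-1.2, 0.1, -0.9]
gripper_width: 0.2
gripper_force: 0.0
```

Call:
apply_moves(deltas=[[0, 0.005, 0, 0, -1], [0, 0.01, 0, 0, -1], [0, 0.015, 0, 0, -1], [0, 0.02, 0, 0, -1], [0, 0.02, 0, 0, -1]])

```text
time_s: 5.1
ee_pos: [474.6, 86.5, 146.5]
ee_rot: [179.9, -0.0, 70.9]
force: [0.4, -0.0, 1.2]
gripper_width: 0.5
gripper_force: 0.0
```

```bash
cat >> h.py <<'E'
def look(name):
    s=env.state();C=cam('wrist',s);im=cams.grab_frame('wrist');cv2.imwrite(f'pics/{name}.png',im);g=cv2.cvtColor(im,6)
    print(Hh(s['ee_pos']).round(1),s['time_s'],s['force'].round(1),s['gripper_width'],s['gripper_force'])
    for a in (0,.2,.4,.6,.8,1.):
        t=a-.5; u,v=proj(C,W([52*np.sin(t),-38,117+52*np.cos(t)])); k=g[int(v)-6:int(v)+7,int(u)-6:int(u)+7]; print(a,int(u),int(v),k.mean().round(),k.std().round())
    print('tcp',proj(C,s['ee_pos']).round())
    return s,C,im,g
E
python3 -c "
from h import *
s,C,im,g=look('w4')
for r in range(200,244,4): print(r,g[r,250:400:6])
"
```

```text
[-43.  -37.5 146.5] 5.1 [ 0.4 -0.   1.2] 0.46343098096472346 0.0
0 351 239 56.0 5.0
0.2 367 241 94.0 56.0
0.4 384 242 107.0 61.0
0.6 400 242 136.0 73.0
0.8 416 241 219.0 1.0
1.0 429 239 219.0 1.0
tcp [322. 229.]
200 [221 220 222 222 219 220 219 221 219 220 220 159 157 179 181 142 137 134
 124 151 110 119 106 130 143]
204 [223 221 222 222 220 218 221 221 218 217 220 161 159 180 178 142 134 100
 129 169  85  80  95 141 148]
208 [221 222 219 223 221 221 221 223 221 221 219 145 175 181 177 138 143  81
 134 175 110  96  96 115 145]
212 [222 222 221 221 222 221 220 219 221 221 220 149 179 178 180 139 134  73
 138 173  87 157 159 127 147]
216 [219 222 221 220 220 220 222 221 222 221 220 150 180 182 178 140 138  77
 142 109  78  95  97 136 149]
220 [223 222 224 219 221 218 220 217 220 219 207  82 163 164 108 138 137  81
 140 133  90 109  99 139 154]
224 [220 223 220 220 219 222 223 221 222 221  72  72 105  66  64 127 129  67
 141  88 104 113  91 137 143]
228 [220 220 221 220 221 219 220 220 220 194  72  67 104  58  66  69  51  57
  59 101 117 157 153 219 216]
232 [219 220 220 219 220 218 219 219 219  90  69  63 104  60  65  62  54  53
  57  80 182  96 134 218 220]
236 [222 219 221 221 220 220 220 220 220  69  69  70 102  60  65  62  59  56
  55  47 179 176 158 219 220]
240 [218 220 216 223 218 220 220 216 220  69  70  62  79  50  60  58  56  69
  58  47 174 175 151 205 213]
```

Call:
apply_moves(deltas=[[0, 0.005, 0, 0, -1], [0, 0.01, 0, 0, -1], [0, 0.014, 0, 0, -1], [0, 0.014, 0, 0, -1]])

```text
time_s: 5.55
ee_pos: [487.0, 82.1, 146.2]
ee_rot: [180.0, -0.0, 71.0]
force: [-0.4, 0.3, 2.0]
gripper_width: -0.1
gripper_force: 1.1
```

```bash
python3 -c "
from h import *
s,C,im,g=look('w5')
for r in range(216,244,4): print(r,g[r,290:420:6])
"
```

```text
[-29.8 -37.6 146.2] 5.55 [-0.4  0.3  2. ] -0.10494182253799302 1.1219010595232248
0 330 239 58.0 5.0
0.2 345 241 86.0 49.0
0.4 362 243 97.0 54.0
0.6 379 243 116.0 72.0
0.8 395 241 144.0 73.0
1.0 408 239 201.0 42.0
tcp [322. 229.]
216 [220 218 221 133 173 178 136 132  93 146  92  87  93  94 144 124 146 216
 218 216 216 218]
220 [216 218 220 135  69 170 131  63 114 149  83 103 114  88 142 139 149 216
 219 216 217 219]
224 [218 214 221  70  67  56  58  68  65  85  98 111  97  81 137 138 143 220
 217 217 220 217]
228 [219 217 220  69  72  60  58  69  65 102 112 139 153 136 214 219 215 217
 216 218 219 216]
232 [219 219 210  68  70  61  59  62  67 105 160 134  99 140 218 216 218 217
 218 217 220 217]
236 [218 214 106  70  64  55  60  63  64  84 178 175 173 143 215 213 215 215
 218 218 216 218]
240 [216 215  61  67  66  52  53  64  61  58 173 175 172 142 207 213 217 213
 215 213 216 217]
```

```bash
python3 -c "
import cv2,numpy as np
def c(n,x,y,w=100,h=75): return cv2.resize(cv2.imread(f'pics/{n}.png')[y:y+h,x:x+w],(400,300),interpolation=cv2.INTER_CUBIC)
cv2.imwrite('pics/m.png',np.vstack([np.hstack([c('w4',290,180),c('w5',270,180)]),np.hstack([c('w2',260,180),c('w3',260,170)])]))"
```

```text
(no output)
```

View pics/m.png

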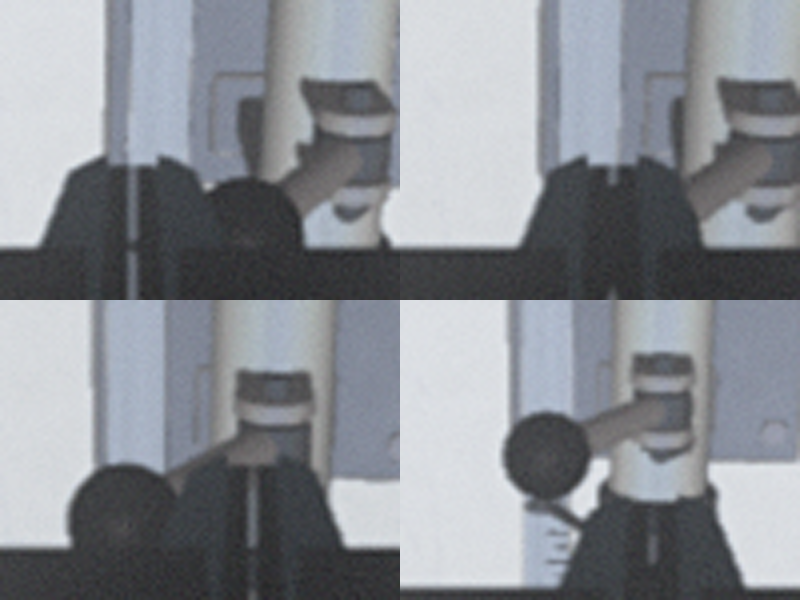

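The overlay shows the finger passing above the ball. The pad corner lies about 25 mm behind the stated TCP, judging by the 46 mm opening spanning 78 px, so the real fingertips sit about 25 mm higher than reported. I'll redo the push with the TCP about 25 mm lower.

```bash
python3 -c "
from workcell import env
print(env.grip_depth)"
```

```text
18.8
```

Call:
apply_moves(deltas=[[0, 0, -0.02, 0, -1], [0, -0.02, -0.02, 0, -1], [0, -0.036, -0.02, 0, -1], [0, -0.036, 0.0, 0, -1], [0, -0.036, 0.016, 0, -1]])

```text
time_s: 6.1
ee_pos: [451.4, 94.1, 129.4]
ee_rot: [180.0, -0.0, 71.0]
force: [-0.2, -0.5, 0.6]
gripper_width: 0.5
gripper_force: 0.0
```

Call:
apply_moves(deltas=[[0, 0.0, 0, 0, -1], [0, 0.0, 0, 0, -1], [0, 0.006, 0, 0, -1], [0, 0.012, 0, 0, -1], [0, 0.018, 0, 0, -1]])

```text
time_s: 6.6
ee_pos: [470.7, 87.8, 130.5]
ee_rot: [179.9, -0.0, 71.0]
force: [-0.3, 0.7, -0.3]
gripper_width: 0.6
gripper_force: 0.0
```

Call:
apply_moves(deltas=[[0, 0.006, 0, 0, -1], [0, 0.012, 0, 0, -1], [0, 0.018, 0, 0, -1], [0, 0.018, 0, 0, -1]])

```text
time_s: 7.0
ee_pos: [487.8, 81.8, 129.9]
ee_rot: [179.9, -0.0, 71.0]
force: [-0.2, -0.6, 0.4]
gripper_width: 0.1
gripper_force: 0.4
```

```bash
python3 -c "
from h import *
s,C,im,g=look('w6')
for r in range(216,244,4): print(r,g[r,290:420:6])
"
```

```text
[-29.  -37.7 129.9] 7.0 [-0.2 -0.6  0.4] 0.14882391314007778 0.41517142206430435
0 329 249 55.0 10.0
0.2 346 252 47.0 3.0
0.4 364 254 49.0 4.0
0.6 383 254 54.0 3.0
0.8 400 252 61.0 3.0
1.0 415 249 197.0 44.0
tcp [322. 229.]
216 [218 216 173 178 175 179 134 131  77 142  74 132 144 147 112 140 136 136
 216 216 215 216]
220 [217 216 173 176  72 166 130  64  85 143  69  80 140 137 119 141 139 136
 217 217 219 218]
224 [213 215 172  69  68  54  53  63  63 140  82  87  81  93 129 131 152 139
 216 215 216 218]
228 [214 217 182  66  68  52  58  63  63 149  96  75  82  92 136 136 139 143
 215 215 217 216]
232 [215 216 208  70  66  59  56  66  63 145 140  76  81  84 170 193 166 210
 216 214 217 217]
236 [214 216  99  63  60  53  48  64  59 108 175  77  82 153 218 215 216 216
 217 213 214 218]
240 [214 215  57  70  69  52  56  61  57  59  53  53  45 158 217 208 208 213
 209 213 216 217]
```

The rod has now moved towards upright, at cols 356–368. Continuing the push.

Call:
apply_moves(deltas=[[0, 0.006, 0, 0, -1], [0, 0.012, 0, 0, -1], [0, 0.018, 0, 0, -1], [0, 0.022, 0, 0, -1], [0, 0.022, 0, 0, -1]])

```text
time_s: 7.55
ee_pos: [508.2, 74.7, 129.9]
ee_rot: [180.0, -0.0, 71.0]
force: [-0.4, -0.1, -0.9]
gripper_width: 0.8
gripper_force: 0.0
```

```bash
python3 -c "
from h import *
s,C,im,g=look('w7')
for r in range(216,244,4): print(r,g[r,290:420:6])
"
```

```text
[ -7.4 -37.5 129.9] 7.55 [-0.4 -0.1 -0.9] 0.7580964636749745 0.0
0 292 249 55.0 3.0
0.2 308 253 53.0 7.0
0.4 326 254 52.0 12.0
0.6 344 254 47.0 4.0
0.8 362 253 50.0 4.0
1.0 378 250 55.0 4.0
tcp [322. 229.]
216 [175 177 139  70  58 107 134 135 140 126 137 135 137 136 153 213 212 215
 211 213 214 215]
220 [175 171 136  91  68  85  96  60 137 144 135 134 127 121 160 214 209 212
 215 213 216 215]
224 [173 175 137  66  66  56  56  64  62 125 139 137 138 146 179 215 213 215
 211 213 213 213]
228 [175 178 137  65  66  51  43  64  61  93  98 138 132 138 200 211 212 213
 212 214 212 214]
232 [172 173 155  66  62  56  55  63  61 102 100  82 167 172 214 211 209 214
 213 212 211 213]
236 [171 174  84  62  67  56  53  60  59  84 111  98  81 216 114  95 206 213
 213 212 215 216]
240 [167 174  59  64  59  52  52  65  62  59 108 106  99  49  61  61  58 207
 209 205 213 214]
```

The lever ball has snapped over to the free side at about (378,250). Next I lift clear, open, and go above the knob.

Call:
apply_moves(deltas=[[0, -0.006, -0.02, 0, -1], [0, -0.006, -0.05, 0, -1], [0, -0.006, -0.07, 0, 0], [-0.03, 0.0, -0.07, 0, 1], [-0.06, 0.006, -0.07, 0, 1]])

```text
time_s: 8.1
ee_pos: [493.7, 16.1, 200.8]
ee_rot: [179.9, -0.0, 71.1]
force: [-0.2, 0.2, -0.9]
gripper_width: 21.5
gripper_force: 0.0
```

```bash
python3 -c "
from h import *
print(delta(W([-1,-110.5,170])))"
```

```text
(array([-0.0129,  0.0006,  0.0307]), np.float64(0.007))
```

Call:
apply_moves(deltas=[[-0.012, 0.001, 0.015, 0, 1], [-0.012, 0.001, 0.03, 0, 1], [-0.012, 0.001, 0.03, 0, 1], [-0.012, 0.001, 0.03, 0, 1], [-0.012, 0.001, 0.03, 0, 1]])

```text
time_s: 8.6
ee_pos: [491.1, 4.9, 170.7]
ee_rot: [179.9, -0.0, 71.0]
force: [1.4, 0.6, 0.2]
gripper_width: 61.5
gripper_force: 0.0
```

```bash
python3 -c "
from h import *
s,C,im,g=look('w8'); print(delta(W([-1,-110.5,41])))
for r in range(206,250,4): print(r,g[r,225:285:3],g[r,360:420:3])
for n,p in dict(fin=(0,-93,85),fout=(0,-124,85),cl=(0,-108,93)).items(): print(n,proj(C,W(p)).round(1))
for r in range(206,243,3): print(r,g[r,290:366:4])
"
```

```text
[  -0.5 -109.1  170.7] 8.6 [1.4 0.6 0.2] 61.490419996212374 0.0
0 284 121 183.0 21.0
0.2 299 121 143.0 35.0
0.4 315 121 112.0 22.0
0.6 331 121 120.0 12.0
0.8 347 121 101.0 26.0
1.0 362 121 77.0 4.0
tcp [322. 229.]
(array([-0.0015, -0.0007,  0.1297]), np.float64(0.005))
206 [226 224 225 226 228 226 226 228 226 226 228 227 168 164 157 112 104 103
 146 225] [229 227 227 226 224 229 226 225 226 227 226 229 227 226 225 226 225 226
 228 226]
210 [227 226 225 227 226 228 226 227 227 225 227 226 159 164 161 108 110 111
 108 215] [226 225 226 226 226 227 225 226 228 227 227 227 228 227 228 228 227 226
 228 226]
214 [226 227 229 227 227 227 228 225 225 227 227 226 227 229 180 105 113 108
 128 215] [226 226 225 226 226 225 226 226 226 225 225 227 227 226 225 227 226 227
 226 226]
218 [226 225 225 227 224 226 227 226 225 227 227 229 225 197 229 232 227 225
 228 226] [226 226 228 227 228 227 226 202 220 229 226 225 226 227 225 226 228 226
 227 228]
222 [225 227 226 227 227 226 226 224 227 227 112  81  85  77  70 169 226 226
 225 226] [227 226 225 225 227 194  79  80  84  85 117 224 226 227 226 22
[... 1472 characters left out ...]
74 126 228 226 225 227 227 226
 225]
221 [191 191  80 230 226 229 228 226 226 224 228 229 228 227 226 228 225 226
 227]
224 [192 188  83 216 226 226 226 225 226 227 227 225 227 228 229 228 226 227
 226]
227 [192 148  78 229 228 225 227 226 227 228 227 224 228 227 226 226 225 223
 225]
230 [195 192 136 227 227 228 226 226 226 227 228 225 227 227 226 225 228 227
 226]
233 [193 191 216 227 227 225 226 226 227 227 225 226 226 225 225 224 226 228
 227]
236 [195 190 217 225 226 226 224 225 224 225 227 227 226 224 228 227 228 225
 227]
239 [225 223 224 227 226 225 225 224 226 226 227 227 225 226 226 222 227 226
 226]
242 [226 225 226 225 226 225 225 226 225 224 226 226 225 227 226 225 225 226
 226]
```

Call:
apply_moves(deltas=[[-0.001, 0, 0.02, 0, 0.2], [-0.0015, -0.001, 0.05, 0, 0.2], [-0.0015, -0.001, 0.075, 0, 0.2], [-0.0015, -0.001, 0.085, 0, 0.2], [-0.0015, -0.001, 0.085, 0, 0.2]])

```text
time_s: 9.15
ee_pos: [488.6, 3.7, 84.3]
ee_rot: [-179.9, 0.0, 71.0]
force: [0.0, 0.5, -0.1]
gripper_width: 54.3
gripper_force: 0.0
```

Call:
apply_moves(deltas=[[0, 0, 0.01, 0, 0.2], [0, 0, 0.02, 0, 0.2], [0, 0, 0.03, 0, 0.2], [0, 0, 0.042, 0, 0.2], [0, 0, 0.042, 0, 0.2]])

```text
time_s: 9.65
ee_pos: [487.8, 3.5, 41.5]
ee_rot: [-179.8, 0.1, 71.0]
force: [-0.4, 0.5, -0.1]
gripper_width: 55.3
gripper_force: 0.0
```

```bash
python3 -c "
from h import *
s,C,im,g=look('w9'); print(delta(W([-1,-110.5,41])))
for n,p in dict(fin=(0,-93,85),fout=(0,-124,85),cl=(0,-108,93)).items(): print(n,proj(C,W(p)).round(1))
"
```

```text
[  -3.2 -111.5   41.5] 9.65 [-0.4  0.5 -0.1] 55.32546777897412 0.0
0 229 119 231.0 1.0
0.2 266 119 189.0 15.0
0.4 311 119 95.0 7.0
0.6 359 119 123.0 3.0
0.8 403 119 73.0 22.0
1.0 438 120 72.0 4.0
tcp [322. 229.]
(array([0.0007, 0.0015, 0.0012]), np.float64(0.005))
fin [328.1 225.7]
fout [327.6 278.2]
cl [328.  258.4]
```

Call:
apply_moves(deltas=[[0, 0.002, 0, 0, -0.2], [0, 0.002, 0, 0, -0.6], [0, 0.002, 0, 0, -1], [0, 0.002, 0, 0, -1], [0, 0.002, 0, 0, -1]], grip_force=10)

```text
time_s: 10.2
ee_pos: [488.9, 3.6, 43.1]
ee_rot: [-179.8, -0.0, 70.9]
force: [-3.7, 2.5, 4.0]
gripper_width: 31.3
gripper_force: 10.0
```

Call:
apply_moves(deltas=[[0, 0, 0, 0, -1], [0, 0, 0, 0, -1], [0, 0, 0, 0, -1]])

```text
time_s: 10.5
ee_pos: [488.9, 3.6, 43.1]
ee_rot: [-179.8, -0.0, 70.9]
force: [-4.1, 3.0, 3.9]
gripper_width: 31.4
gripper_force: 10.0
```

```bash
python3 -c "
from h import *
s,C,im,g=look('w10')
for r in range(215,245,4): print(r,g[r,280:376:5])
"
```

```text
[  -2.2 -111.    43.1] 10.5 [-4.1  3.   3.9] 31.36685925676061 10.000361949205399
0 227 120 228.0 1.0
0.2 262 120 188.0 21.0
0.4 306 120 95.0 7.0
0.6 352 120 120.0 3.0
0.8 395 120 78.0 26.0
1.0 431 121 71.0 4.0
tcp [322. 229.]
215 [194 164 233 100  86  71  56 140 160 156 157 100 110 229 225 227 225 227
 229 226]
219 [134 130 144 229  62  61  64 136 159 162 156 101  57  64 127 167 218 227
 227 227]
223 [110  77  70  63  61  58  58  82 151 158 155  62  60  61  60  63  75 104
 226 227]
227 [ 72  79  70  62  62  61  65  61  58  54  55  63  56  61  66  66  77  71
 232 228]
231 [ 70  70  64  61  65  68  63  62  64  58  64  62  57  67  60  67  76  76
  92 224]
235 [ 78  66  63  76 218  53  55  61  66  61  65  63  55  63  73  65  69  73
  72 226]
239 [ 70  67  62  69 225 230 152  61  68  61  55  57 228 231  96  65  65  75
  75  75]
243 [ 69  63  60  70 225 226 150  59  61  63  59  59 226 224  77  60  64  71
  71  72]
```

The grip sits on the knob's rims at 31.4 mm, so the pads straddle the flanges. I'll re-centre to relieve the side load, grip harder and draw by friction.

Call:
apply_moves(deltas=[[0, -0.0015, -0.0015, 0, -1], [0, -0.0015, -0.0015, 0, -1], [0, -0.0015, -0.0015, 0, -1]], grip_force=50)

```text
time_s: 10.85
ee_pos: [488.9, 3.6, 43.4]
ee_rot: [-179.9, 0.0, 71.0]
force: [1.6, 1.9, -13.8]
gripper_width: 29.5
gripper_force: 50.0
```

Call:
apply_moves(deltas=[[-0.004, 0, 0, 0, -1], [-0.01, 0, 0, 0, -1], [-0.016, 0, 0, 0, -1], [-0.02, 0, 0, 0, -1], [-0.02, 0, 0, 0, -1]])

```text
time_s: 11.35
ee_pos: [481.7, -15.5, 43.5]
ee_rot: [-179.8, -0.0, 70.9]
force: [2.3, 5.7, -19.4]
gripper_width: 29.8
gripper_force: 50.0
```

```bash
python3 -c "
from h import *
s,C,im,g=look('w11')
for y in (-92.2,-102,-112,-117,-136.5): print(y,proj(C,W([-42,y,38])).round(1),proj(C,W([-47,y,40])).round(1))
for r in range(180,245,4): print(r,g[r,220:340:5])
"
```

```text
[  -2.6 -131.5   43.5] 11.35 [  2.3   5.7 -19.4] 29.83210198913521 49.99475061893463
0 224 30 211.0 2.0
0.2 262 24 130.0 5.0
0.4 308 21 150.0 13.0
0.6 357 21 123.0 25.0
0.8 403 25 67.0 34.0
1.0 439 31 56.0 4.0
tcp [322. 229.]
-92.2 [263.2 170.7] [255.1 171.2]
-102 [263.9 185.1] [255.9 185.7]
-112 [264.6 199.4] [256.7 200.2]
-117 [264.9 206.5] [257.1 207.3]
-136.5 [266.3 233.1] [258.6 234.1]
180 [217 217 217 217 217 216 216 218 220 181 180 184 182 154 218 217 216 213
 218 122 148 153 150 121]
184 [220 218 216 218 216 218 218 220 217 181 175 126 122 137 217 217 216 217
 218 124 147 149 150 122]
188 [220 218 218 218 218 220 219 216 218 184 177 181 178 150 217 217 215 215
 216 124 152 151 151 120]
192 [220 218 213 218 214 218 218 218 218 179 174 177 146 139 219 218 216 216
 216 126 150 152 148 119]
196 [214 218 212 218 216 218 219 217 220 177 169 177 184 154 216 217 218 216
 219 125 150 151 148 125]
200 [218 219 215 217 215 218 218 217 217  96 102  84  98 145 217 218 217 216
 214 128 148 154 151 122]
204 [218 219 212 215 217 219 218 215 218 176 172 159  83  74 216 217 219 215
 216 127 15
[... 344 characters left out ...]
 221  66  88 141 220 177 173 176 168 126  58 156  57  65
  58 128 149 148 149  95]
224 [217 218 149 134 106  89  86 118 216 178 170 170 128  72  69  62  54  61
  56  60  84  91  83  60]
228 [215 194 154 153 109  98 100  99 219 176 171 181  67  68  61  58  57  58
  56  59  57  53  56  54]
232 [215 176 153 154  98  98  95  95 184 181 172 127  64  70  62  61  53  56
  58  63  61  63  63  66]
236 [216 218 215 179  94  96  94  88  80 181 175  66  65  66  56  51 220 121
  55  57  59  62  60  54]
240 [209 207 211 209  91  96  94  92 214 181 109  60  68  61  55  56 215 215
 137  57  57  62  64  52]
244 [ 62  62  62  61  55  63  57  58  57 169  67  61  60  57  54  53 215 213
 139  55  57  61  58  48]
```

The pointer followed 20 mm without slipping: it is now at row 200, and the clip's point is at row 236. About 24.5 mm remains.

Call:
apply_moves(deltas=[[-0.005, 0, 0.001, 0, -1], [-0.01, 0, 0.001, 0, -1], [-0.015, 0, 0.001, 0, -1], [-0.02, 0, 0.001, 0, -1], [-0.023, 0, 0.001, 0, -1]])

```text
time_s: 11.9
ee_pos: [474.1, -36.1, 43.4]
ee_rot: [-179.8, -0.1, 70.9]
force: [0.4, 9.9, -10.4]
gripper_width: 29.6
gripper_force: 50.0
```

Call:
apply_moves(deltas=[[-0.001, 0, 0, 0, -1], [-0.001, 0, 0, 0, -1], [-0.001, 0, 0, 0, -1]])

```text
time_s: 12.2
ee_pos: [473.8, -36.9, 43.4]
ee_rot: [-179.8, -0.1, 70.9]
force: [-0.2, 8.9, -12.6]
gripper_width: 30.0
gripper_force: 50.0
```

```bash
python3 -c "
from h import *
s,C,im,g=look('w12')
for y in (-130,-134,-137,-140,-144): print(y,proj(C,W([-42,y,38])).round(1),proj(C,W([-47,y,40])).round(1))
for r in range(180,240,2): print(r,g[r,220:300:4])
cv2.imwrite('pics/w12c.png',cv2.resize(im[170:245,215:315],None,fx=8,fy=8,interpolation=cv2.INTER_CUBIC))
"
```

```text
[  -3.  -154.2   43.4] 12.2 [ -0.2   8.9 -12.6] 30.012455789092435 49.99736487865448
0 220 -79 60.0 6.0
0.2 260 -92 61.0 32.0
0.4 309 -99 198.0 29.0
0.6 361 -99 61.0 10.0
0.8 408 -91 56.0 3.0
1.0 447 -78 66.0 5.0
tcp [322. 229.]
-130 [264.9 192.7] [256.9 193.4]
-134 [265.1 198.4] [257.2 199.2]
-137 [265.3 202.7] [257.5 203.5]
-140 [265.5 206.9] [257.7 207.7]
-144 [265.8 212.5] [258.  213.3]
180 [213 213 210 215 215 216 213 216 213 213 211 178 173 175 117 116 134 218
 212 214]
182 [215 210 210 217 214 214 213 214 213 215 216 179 173 171 172 171 161 216
 212 216]
184 [216 214 215 216 216 215 215 214 215 215 215 174 174 177 177 175 166 214
 215 216]
186 [214 213 217 213 217 216 216 216 214 216 216 178 173 178 178 167 156 217
 213 216]
188 [216 215 188 216 218 220 127 178 215 216 216 178 175 176 177 123 125 216
 214 214]
190 [213 212 114 130 173 161  72  99 116 217 217 176 176 178 175 177 156 216
 213 212]
192 [214 201 140 128 114  94  89  95  96 216 217 176 174 177 178 177 160 214
 213 215]
194 [214 175 151 141 138 103 100  97  93 164 218 178 177 173 119 114 130 217
 214 214]
196 [217 1
[... 1203 characters left out ...]
 55]
224 [214 214 214 214 215 215 212 213 215 213 214 178 173 173 174 127  70  67
  52  61]
226 [212 216 213 215 211 211 213 213 212 213 215 175 175 170 173  76  64  64
  63  61]
228 [211 212 212 214 209 212 214 213 210 214 213 177 174 172 171  63  67  67
  62  55]
230 [215 211 211 214 212 212 213 212 214 214 211 180 177 175 133  64  63  65
  55  55]
232 [213 215 215 212 213 208 212 213 213 214 213 178 175 173  80  64  65  61
  51  53]
234 [213 215 213 209 213 210 212 212 213 213 213 180 175 170  63  70  61  57
  52  56]
236 [212 212 211 214 213 209 209 210 212 211 213 173 177 136  60  69  67  59
  58  58]
238 [212 215 213 214 211 214 214 215 212 210 213 175 176  82  69  64  67  52
  53  56]
```

View pics/w12c.png

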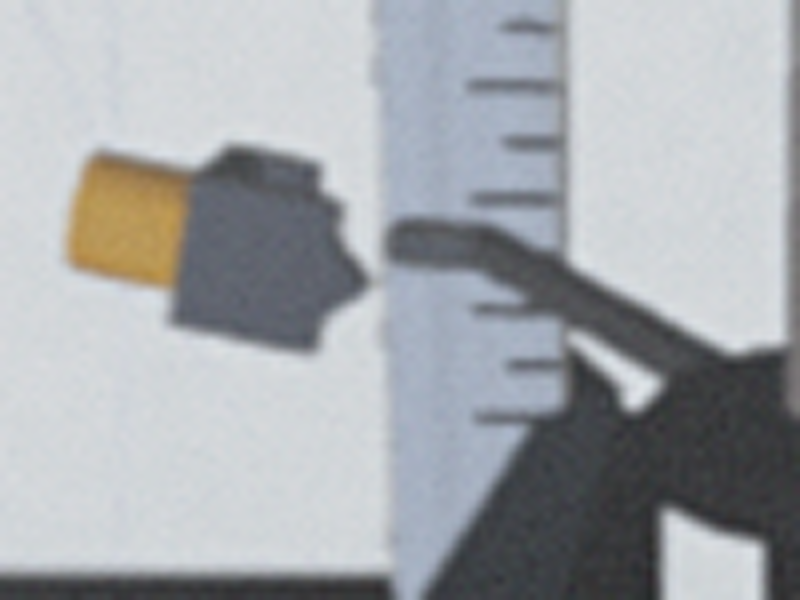

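The clip's point is at crop row 281 (y ≈ −138.2) and the pointer's end is at crop row 242 (y ≈ −135.3). Drawing about 2.7 mm more.

Call:
apply_moves(deltas=[[-0.0015, 0, 0, 0, -1], [-0.0027, 0, 0, 0, -1], [-0.0027, 0, 0, 0, -1], [-0.0027, 0, 0, 0, -1], [-0.0027, 0, 0, 0, -1]])

```text
time_s: 12.75
ee_pos: [472.9, -39.3, 43.4]
ee_rot: [-179.8, -0.1, 70.9]
force: [0.4, 9.4, -10.8]
gripper_width: 29.6
gripper_force: 50.0
```

Call:
apply_moves(deltas=[[0, 0, 0, 0, -1], [0, 0, 0, 0, -1], [0, 0, 0, 0, -1], [0, 0, 0, 0, -1], [0, 0, 0, 0, -1]])

```text
time_s: 13.25
ee_pos: [472.9, -39.2, 43.4]
ee_rot: [-179.8, -0.1, 70.9]
force: [-0.9, 8.9, -11.4]
gripper_width: 29.7
gripper_force: 50.0
```

```bash
python3 -c "
from h import *
s,C,im,g=look('w13')
for y in (-134,-137,-140): print(y,proj(C,W([-42,y,38])).round(1),proj(C,W([-47,y,40])).round(1))
for r in range(186,212,1): print(r,g[r,244:284:3])
t=cams.grab_frame('top'); T=cam('top')
for a in (0,1):
    u,v=proj(T,W([52*np.sin(a-.5),-38,117+52*np.cos(.5)])); print(a,t[int(v)-3:int(v)+4,int(u)-3:int(u)+4].mean())
"
```

```text
[  -3.  -156.8   43.4] 13.25 [ -0.9   8.9 -11.4] 29.73803494663404 49.997398853302
0 220 -91 57.0 3.0
0.2 260 -105 95.0 31.0
0.4 309 -113 95.0 3.0
0.6 361 -113 95.0 3.0
0.8 409 -104 58.0 3.0
1.0 447 -90 57.0 3.0
tcp [322. 229.]
-134 [265.  194.8] [257.1 195.5]
-137 [265.2 199.1] [257.3 199.8]
-140 [265.4 203.3] [257.6 204.1]
186 [ 74  84 117 142 216 215 194 179 175 173 174 180 176 173]
187 [ 75  89 100  98 211 217 196 178 175 176 179 178 176 173]
188 [ 80  92 102  96 218 216 197 178 175 175 177 183 176 172]
189 [ 99  85  90  90 219 214 194 179 172 174 170 178 174 170]
190 [107 100  94  83 194 217 194 177 171 175 133 145 142 138]
191 [ 97 102 101  94 126 216 195 177 175 177 125 121 114 113]
192 [106 105 104  96  96 211 194 176 175 174 165 165 162 162]
193 [104  98 100  99 103 217 199 179 175 173 177 180 177 175]
194 [101 105 102  99 109 217 199 177 174 173 178 178 176 171]
195 [100 101  99  98 107 218 198 178 174 176 176 178 174 174]
196 [103 102 100 101  95 214 195 172 171 169 176 178 176 165]
197 [103 103  97  99  86 197 196 126 125 139 146 167 142 140]
198 [101 101 104 101  96 175 
[... 179 characters left out ...]
99  81 159  94 100  92  89  82  79 139]
202 [100  98 103 102  97 102 181 108  99  97  87  83  74  89]
203 [101 102 100  96  98 150 190 148 130 120  96  81  86  69]
204 [ 99 104 105  98 105 193 187 173 170 167 121  84  80  79]
205 [101  98 100 101 151 217 185 181 177 173 134 112  86  84]
206 [ 96 100  98  97 195 216 199 179 175 170 167 168 100  82]
207 [ 94  99  99  95 214 214 203 175 175 172 180 175 143  82]
208 [123  96  89  87 211 215 202 177 177 171 178 175 171 102]
209 [194 147 120 100 211 213 201 175 176 172 177 177 175 148]
210 [216 210 178 146 216 208 192 175 174 172 176 176 168 171]
211 [216 218 215 210 211 212 184 176 172 173 176 171 119 138]
0 116.91836734693878
1 70.36054421768708
```

The pointer's end (row 200.2) is level with the clip's point (row 200.8) and steady. The grip is 50 N and the lever is free, so I'm handing in.

```bash
python3 -c "
from workcell import env
print(env.job_done())"
```

```text
the job is handed in; nothing more can be done
None
```

I handed the job in at about 13 s of the 42 s allowed: the lever is over at free, the pointer is level with the index clip to within about 1 mm in the last wrist view, and the knob is held with a 50 N grip on its flange rims (32 mm pads would not fit the 26 mm neck). My first push passed over the lever ball, because the fingers end about 25 mm short of the stated TCP, and no verdict came back.

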